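Bring the jarrito round to the front of the click-stop serving turntable

ROBOT

A 6-joint arm with a two-finger parallel gripper is mounted at the origin on the work surface. World frame = base frame: x ahead of the robot, y to its left, z up, the work surface at z = 0. Lengths are in mm, angles in rad, forces in N, time in s.
With the tool pointing down it reaches from about 250 to 800 mm from the base axis. Payload 8.5 kg.
Tool frame: the origin (TCP) lies between the finger pads; the fingertips stand 8 mm ahead of it and the grasp point (between the pads) lies 11 mm behind it; z points along the fingers, y is the line along which they close (so a half turn about z gives the same grasp; the last joint's range is limited). The gripper opens to 85 mm and grips with 20 to 120 N. Pads are 22 mm wide; open, the fingers measure 114 mm over their backs; the gripper's body (76 mm by 85 mm) begins 54 mm behind the grasp point. The pads swing forward as they close: fully open they stand 13 mm farther back than shut.
Start: joints at [1.201, 0.238, -0.013, 1.319, 0, 1.571], TCP at [189.733, 489.47, 239.276] pointing down, gripper open.
Joint ranges: [-2.66, 2.66], [-1.03, 1.9], [-1.14, 1.46], [-1.82, 2.27], [-1.45, 1.34], [-3.14, 3.14]. Speed limits (rad/s): [2.22, 2.22, 2.79, 3.14, 3.14, 3.14].

INTERFACE

Orientations are given as a rotation vector (axis times angle).
In Python, from bench import arm gives the robot as it stands. The module is installed in compiled form; this text tells all that it offers.
- The arm moves only by the tool step_arm, never from a script. Its arguments are lists of equal length, an entry for each row: "jaw": the finger opening in mm, from 0 to 85.4; "linear": the shift along the tool's x, y, z in units of 25 mm (1.0 is 25 mm), a list of three; "roll": the turn about the tool's z in units of 5 degrees (1.0 is 5 degrees). A call has 1 to 8 rows; each row is the pose to reach, as a shift and turn from the pose commanded when the call began, along the tool's axes at that moment; what a row does not reach only later rows make up. A row lasts 1/12 s, in which the tool goes at most 41.7 mm and 7.16 degrees, less where a joint would pass 70% of its speed; a pose out of reach is approached as far as the arm can. A call with a gripper value outside its range is refused whole. The fingers move at their own pace and stop on an object; "squeeze" is the grip in N (left out, the last holds). Time passes only in rows, so rows that repeat a pose let the fingers close. It gives the time, the measured TCP pose, the force, the opening and the grip force at its end, in the units of the state.
- arm.observe(): the state, without advancing time (a new reading comes with each control period).
- arm.grab_frame(name): name is "scene" or "top" or "wrist"; returns a dict with "pixels" (384x512x3 uint8, red, green, blue), "intrinsics" (3x3 intrinsics, pixels), "view" (4x4, takes a point from world to camera coordinates). Camera axes: x right, y up, looking along -z (the intrinsics and any distortion apply to the point x, -y, -z); pixel columns grow to the right and rows downward; lengths in mm; the calibration is good to about 2 mm. The wrist camera is an equidistant fisheye: a pixel r from the principal point sees the ray r / f radians off the axis. A picture is of the moment at which its call begins. There is no depth.
- arm.hand_in(): hands the job in; it is judged then, once.
Trained networks look in the newest picture that a camera, given by its name, has taken for a name from the list of things; names that differ only in an ending like _2 or _b are one class to them, and where a whole thing is asked for, a point or a joint stands for the part that bears it (a point fixed in the world has none). Each returns a list of dicts, best first, with "conf" (0 to 1); they miss things now and then, are a little off and sometimes report something else, mostly with a low value. They report only what shows in the picture. A call takes as long as a camera call. They do not tell look-alikes from the thing itself.
- arm.outline_of(camera, label): "region" (384x512 bool, what is visible of it) and "location" ([row, column] in pixels, amid what is visible of it).
- arm.spot_point(camera, label): "location" ([row, column] in pixels: a listed point, or the origin of a listed thing).
The state is a dict: "time_s": time; "joints": joint angles; "qvel": joint speeds; "joint_torque": joint torques, N m; "tool_pos": TCP position; "tool_rot": TCP orientation; "contact_force": force on the tool from outside, world axes, zero at the start; "wrist_torque": the same for the moment, N m; "grip_width": opening from 0.0 (shut) to 1.0 (fully open); "finger_force": force on a finger pad.
Only numpy, scipy, OpenCV 4.12 (cv2) and the standard library are available. Lean on these libraries where they do the work, as an engineer would, in place of code of your own. Each camera call takes 0.05 s, during which the arm holds its last target. There are 200 camera calls.

TASK

Turn the round serving board by pushing the pegs on its rim until the jarrito (the little mug with one handle) is at the front, on the robot's side, and the board has clicked into its catch there, then let go of it. The click is hidden under the board and does not lie exactly at straight front, so feel for it. Keep off the three brown pots that stand on the board, leave them standing on their places, and do not disturb the other things on the table.

Things in the scene. Friction and masses are not known exactly. Their poses are not given: they have to be found in the camera images.
- board: Round light-wood board, 320 mm across, 18 mm thick, top 48 mm above the table, turning without end about z on a low fixed foot (drag about 1 N at the rim). Origin: on its axis, at its underside, z up; x, y turn with it. Pegs at 0, 120, 240 degrees from its x axis, 148 mm out; pot places (darker inlays, 104 mm across) midway between them at 60, 180, 300 degrees, 75 mm out.
- peg0 (a point): Middle of the top of the rim peg on the board's +x axis, 83 mm above the table; it turns with the board. The three pegs are alike: upright round wooden dowels, 16 mm thick, 35 mm high above the board, for pushing sideways (or pinching) to turn the board.
- catch (a joint): Height (m) of a hidden spring ball in the foot: about 0 sprung up into a notch under the board (clicked), -0.0052 held down between clicks. 3 clicks alike, 120 degrees apart; each has one pot place up to 15 degrees to either side of straight front (-x from the axis), not known beforehand. Within 3 degrees of a click the board draws itself in; pushing it out takes about 5 to 10 N at a peg.
- jarrito: Small brown glazed mug, bulged, 74 mm across and 72 mm high with one loop handle that stands out to 60 mm from its axis on its own +y side; open top. Origin: centre of its underside; z up. It stands loose, within 9 mm of the centre of one of the three pot places, which one varies; 170 to 340 g.
- salsa_bowl: Brown glazed open bowl without handle, 90 mm across, 40 mm high, standing loose on another pot place. Origin: centre of its underside; z up.
- salt_pot: Brown glazed round pot with a closed lid and a small knob, no handle, 72 mm across, 72 mm high, standing loose on the third pot place. Origin: centre of its underside; z up.
- tortilla_press: Bystander, fixed: grey aluminium tortilla press, 180 mm round plates, about 230 mm long along its x, 77 mm high, left of the board. Origin: centre of its underside.
- silicone_lid: Bystander, loose: orange silicone lid with flip-top spout, 114 mm across, 24 mm high. Origin: centre of its underside.
- tongs: Bystander, loose: stainless steel tongs clipped shut, 240 mm long along its x, 14 mm high. Origin: centre of its underside.
- clay_plate: Bystander, loose: brown clay plate, 150 mm across, 20 mm high. Origin: centre of its underside.
- chile_jar: Bystander, loose: amber glass jar, 70 mm across, 110 mm high. Origin: centre of its underside.
Mind the look-alikes: they are no part of the job. What is shaped like the jarrito but red is not meant.

How it is judged (in metres and radians):
At the end, for the whole second after the job is handed in: The jarrito is on the front pot place (x below 0.564 m: only its own front click gives that), the board is clicked home (ball within 1.5 mm of fully up) and at rest, and all three pots stand upright (0.15 rad) on the board, within 95 mm of its axis (value of joint catch above -0.0015 m and world x of jarrito below 0.564 m and angular speed of board below 0.05 rad/s and linear speed of jarrito below 0.02 m/s and angle between each of jarrito, salsa_bowl, salt_pot's own z axis and vertical below 0.15 rad and horizontal distance between each of jarrito, salsa_bowl, salt_pot and board below 0.095 m); the robot touches nothing.
It fails at once if the robot touches a pot on the board with more than 2 N (contact force between any of the fingers, the arm and jarrito above 2 N or contact force between any of the fingers, the arm and salsa_bowl above 2 N or contact force between any of the fingers, the arm and salt_pot above 2 N).
It fails at once if a pot on the board tips over (more than 0.5 rad) (angle between any of jarrito, salsa_bowl, salt_pot's own z axis and vertical above 0.5 rad).
It fails at once if a bystander on the table is moved by more than 30 mm (distance of any of silicone_lid, tongs, clay_plate, chile_jar from where it was at the start of the episode above 0.03 m).
It also fails if it takes over 64 s, if anything falls off the work surface, if the arm or the gripper's body presses on something with over 40 N, if the wrist force passes 120 N, or if a joint passes its speed limit or range.

## Working session

There is one attempt and no reset: what is moved stays moved. The work goes in short steps, Python scripts to look and compute and a tool call to move; the robot and the scene stay as the last step left them, time stands still between calls to the robot, and variables do not carry over. Pictures are saved under pics/ and viewed, at most 10 in all, crops included, and the job is handed in when it is done.

Besides the shell and the picture viewer there is one more tool, called after "Call:" by a JSON object that holds its "method" and its "body". step_arm: Moves the arm, as the interface text tells. Its arguments: {"type":"object","properties":{"jaw":{"type":"array","items":{"type":"number"}},"linear":{"type":"array","items":{"type":"array","items":{"type":"number"}}},"roll":{"type":"array","items":{"type":"number"}},"squeeze":{"type":"number"}},"required":["jaw","linear","roll"]}

```bash
mkdir -p pics
cat > h.py <<'E'
import numpy as np, cv2
from bench import arm
def ray(f,px):
    K=np.array(f["intrinsics"]);V=np.array(f["view"]);R=V[:3,:3];o=-R.T@V[:3,3]
    d=np.array([(px[1]-K[0,2])/K[0,0],-(px[0]-K[1,2])/K[1,1],-1.]);return o,R.T@d
def at(f,px,z):
    o,d=ray(f,px);return o+d*(z-o[2])/d[2]
def save(f,n):
    cv2.imwrite("pics/"+n,f["pixels"][...,::-1])
E
python3 - <<'E'
from h import *
s=arm.observe();print(s)
for c in("top","scene"):
    f=arm.grab_frame(c);save(f,c+"0.png")
    print(c,np.round(f["intrinsics"],1).tolist(),np.round(f["view"],3).tolist())
    for n,z in(("board",30),("jarrito",48),("salsa_bowl",48),("salt_pot",48),("peg0",83),("tortilla_press",0),("silicone_lid",0),("tongs",0),("clay_plate",0),("chile_jar",0)):
        for d in arm.spot_point(c,n)[:3]: print(n,round(d["conf"],2),np.round(d["location"]),np.round(at(f,d["location"],z)))
E
```

```text
{'time_s': 0.0, 'joints': array([ 1.20100478e+00,  2.38793755e-01, -1.42689392e-02,  1.31919711e+00,
        3.60015701e-06,  1.57080305e+00]), 'qvel': array([ 7.06244785e-04, -8.27055334e-04, -1.04749590e-03,  1.95917897e-05,
        5.26114972e-04, -5.60900313e-04]), 'joint_torque': array([ 1.94496715e-03, -5.38782406e+01,  3.46443164e+01,  1.82514894e-02,
        2.60464230e-04, -8.99832997e-06]), 'tool_pos': array([189.59682778, 489.12939084, 238.66509438]), 'tool_rot': array([-5.77523349e-01, -3.08777484e+00,  2.25841201e-03]), 'contact_force': array([ 0.26827151,  0.25354343, -0.72210529]), 'wrist_torque': array([ 0.02153542, -0.03659327,  0.00122843]), 'finger_force': 0.0, 'grip_width': 0.9967550262916546}
top [[426.2, 0.0, 247.7], [0.0, 426.2, 194.9], [0.0, 0.0, 1.0]] [[-0.019, -1.0, 0.005, -7.425], [0.997, -0.018, 0.081, -515.025], [-0.081, 0.007, 0.997, -1483.805], [0.0, 0.0, 0.0, 1.0]]
board 0.8 [179. 246.] [569. -14.  30.]
board 0.3 [188. 264.] [539. -76.  30.]
jarrito 0.85 [224. 163.] [418. 278.  48.]
jarrito 0.78 [184. 340.] [ 544. -339.   48.]
jarrito 0.75 [160. 245.] 
[... 527 characters left out ...]
02, 0.374, 0.836, 148.455], [0.618, -0.563, 0.549, -1549.774], [0.0, 0.0, 0.0, 1.0]]
board 0.81 [211. 267.] [568. -13.  30.]
board 0.71 [212. 243.] [526. -64.  30.]
jarrito 0.93 [162. 300.] [465. 233.  48.]
jarrito 0.83 [271. 162.] [ 589. -362.   48.]
jarrito 0.68 [220. 289.] [651. -15.  48.]
salsa_bowl 0.59 [212. 242.] [542. -81.  48.]
salt_pot 0.56 [191. 276.] [532.  57.  48.]
peg0 0.78 [187. 316.] [632. 113.  83.]
tortilla_press 0.94 [144. 327.] [387. 473.   0.]
silicone_lid 0.6 [231. 136.] [ 363. -307.    0.]
silicone_lid 0.28 [211. 241.] [489. -38.   0.]
tongs 0.66 [281. 107.] [ 484. -451.    0.]
clay_plate 0.98 [185. 381.] [684. 376.   0.]
chile_jar 0.81 [317. 210.] [ 731. -338.    0.]
```

View pics/top0.png

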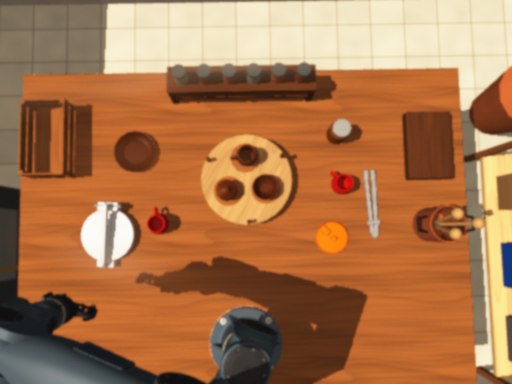

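View pics/scene0.png

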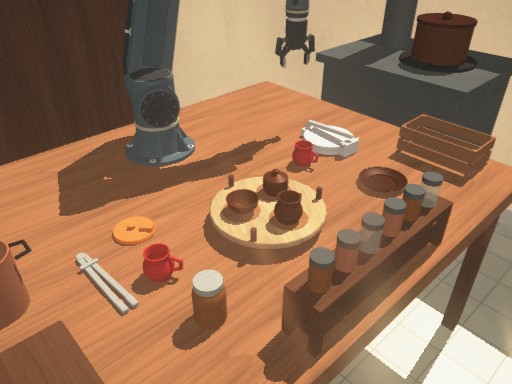

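Run:
```python
from h import *
a=arm.grab_frame("top")["pixels"][125:235,190:305]
b=arm.grab_frame("scene")["pixels"][155:255,200:335]
A=cv2.resize(a,(575,550),interpolation=cv2.INTER_CUBIC)[:,:400+175]
cv2.imwrite("pics/c1.png",cv2.resize(a,None,fx=5,fy=5,interpolation=cv2.INTER_CUBIC)[...,::-1])
for c in("top","scene"):
    f=arm.grab_frame(c)
    for n in("peg0","jarrito","board"):
        for d in arm.outline_of(c,n):
            r=np.argwhere(d["region"]);print(c,n,round(d["conf"],2),np.round(d["location"],1),len(r),r.min(0),r.max(0), f["pixels"][d["region"]].mean(0).round())
    if c=="top":
        T=np.array(f["view"]);
```

```text
top peg0 0.93 [178.9 246.5] 5283 [134 201] [224 291] [216. 155.  85.]
top jarrito 0.71 [182.8 343.7] 391 [172 331] [193 353] [181.  24.  16.]
top jarrito 0.64 [222.4 156. ] 378 [207 148] [233 169] [136.  22.  15.]
top jarrito 0.6 [187.7 266.5] 530 [174 252] [199 277] [94. 43. 20.]
top jarrito 0.58 [156.1 245.9] 420 [143 231] [166 256] [94. 48. 23.]
top board 0.87 [174.4 243.9] 5218 [134 201] [224 291] [216. 155.  86.]
scene peg0 0.83 [219.4 260. ] 5265 [174 210] [248 327] [201. 162. 111.]
scene jarrito 0.83 [260.4 160.1] 1070 [243 143] [282 182] [163.  58.  48.]
scene jarrito 0.83 [152.5 303.5] 533 [140 293] [166 318] [159.  68.  57.]
scene jarrito 0.78 [208.2 287.8] 804 [190 274] [224 302] [97. 61. 43.]
scene board 0.7 [208.9 285.3] 782 [190 274] [224 302] [96. 61. 42.]
scene board 0.64 [220.7 264.4] 4936 [175 210] [249 326] [204. 166. 114.]
```

View pics/c1.png

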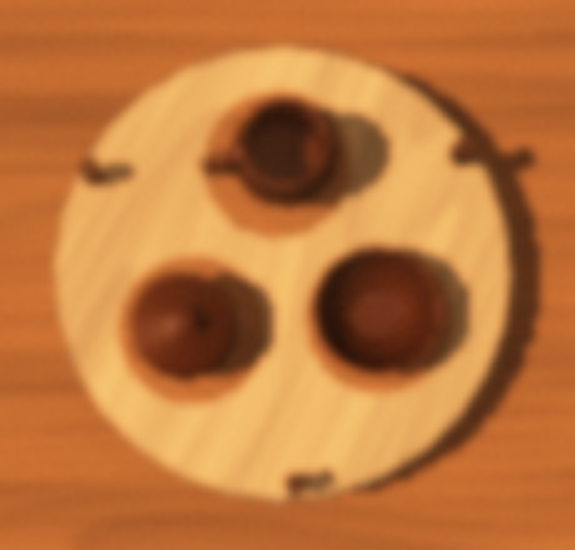

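Crop: the brown mug with a handle sits on the far inlay at top pixel (160,245). Of the three mug-shaped candidates, those at (224,163) and (184,340) are red, so the brown one is the jarrito. The pegs appear at about (158.6,207.6), (155,283) and (222,249.4).

```bash
cat >> h.py <<'E'
def axis():
    f=arm.grab_frame("top");d=arm.outline_of("top","board")[0]
    c=max(cv2.findContours(d["region"].astype(np.uint8),0,cv2.CHAIN_APPROX_NONE)[0],key=cv2.contourArea)
    h=cv2.convexHull(c)[:,0]
    P=np.array([at(f,(r,q),48)[:2] for q,r in h])
    s=np.linalg.lstsq(np.c_[2*P,np.ones(len(P))],(P**2).sum(1),rcond=None)[0]
    return f,s[:2],np.sqrt(s[2]+s[0]**2+s[1]**2)
E
python3 - <<'E'
from h import *
f,c,r=axis();print(c,r)
for p in((158.6,207.6),(155,283),(222,249.4)):
    q=at(f,p,83)[:2]-c;print(np.round(q+c),np.hypot(*q),np.degrees(np.arctan2(q[1],q[0])))
E
```

```text
[570.83831609 -11.585273  ] 158.68157642822445
[636. 118.] 145.0684959101103 63.136411773370824
[ 644. -139.] 147.42516096276267 -60.156856352121295
[418. -20.] 152.93849076507388 -176.67539111957262
```

Call:
{"method": "step_arm", "body": {"jaw": [0, 0, 0, 0, 0, 0, 0, 0], "linear": [[0, 0, 0], [0, 0, 0], [0, 0, 0], [0, 0, 0], [0, 0, 0], [0, 0, 0], [0, 0, 0], [0, 0, 0]], "roll": [-1.4, -2.8, -4.24, -4.24, -4.24, -4.24, -4.24, -4.24]}}

```text
time_s: 2.37
tool_pos: [189.7, 489.5, 239.3]
tool_rot: [-0.003, -3.142, 0.0]
contact_force: [-0.3, 1.0, -0.8]
grip_width: 0.003
finger_force: 0.0
```

Call:
{"method": "step_arm", "body": {"jaw": [0, 0, 0, 0, 0, 0, 0, 0], "linear": [[-1.2, -1, 0], [-2.4, -2, 0], [-3.6, -3, 0], [-4.8, -4, 0], [-6, -5, 0], [-7.2, -5.9, 0], [-8.4, -6.8, 0], [-9.6, -7.8, 0]], "roll": [0, 0, 0, 0, 0, 0, 0, 0]}}

```text
time_s: 3.03
tool_pos: [431.1, 293.3, 239.5]
tool_rot: [0.002, 3.141, 0.001]
contact_force: [1.0, 0.9, 0.1]
grip_width: 0.002
finger_force: 0.0
```

Call:
{"method": "step_arm", "body": {"jaw": [0, 0, 0, 0, 0, 0, 0, 0], "linear": [[-1.2, -1, 0], [-2.4, -2, 0], [-3.6, -3, 0], [-4.8, -4, 0], [-6, -5, 0], [-7.2, -5.9, 0], [-8.4, -6.8, 0], [-9.6, -7.8, 0]], "roll": [0, 0, 0, 0, 0, 0, 0, 0]}}

```text
time_s: 3.7
tool_pos: [671.1, 98.4, 239.3]
tool_rot: [0.002, 3.141, 0.0]
contact_force: [1.1, 0.5, 0.5]
grip_width: 0.002
finger_force: 0.0
```

Call:
{"method": "step_arm", "body": {"jaw": [0, 0, 0, 0, 0, 0, 0, 0], "linear": [[0, 0, 1], [0, 0, 2], [0, 0, 3], [0, 0, 4], [0, 0, 4], [0, 0, 4], [0, 0, 4], [0, 0, 4]], "roll": [0, 0, 0, 0, 0, 0, 0, 0]}}

```text
time_s: 4.37
tool_pos: [670.8, 99.8, 141.4]
tool_rot: [0.0, 3.139, 0.001]
contact_force: [-0.4, 0.9, 0.7]
grip_width: -0.0
finger_force: 0.0
```

Run:
```python
from h import *
print(arm.observe()["tool_pos"]);f=arm.grab_frame("scene")
cv2.imwrite("pics/s1.png",cv2.resize(f["pixels"][90:280,170:370],None,fx=3,fy=3)[...,::-1])
```

```text
[670.84647227  99.79647435 141.43848827]
```

View pics/s1.png

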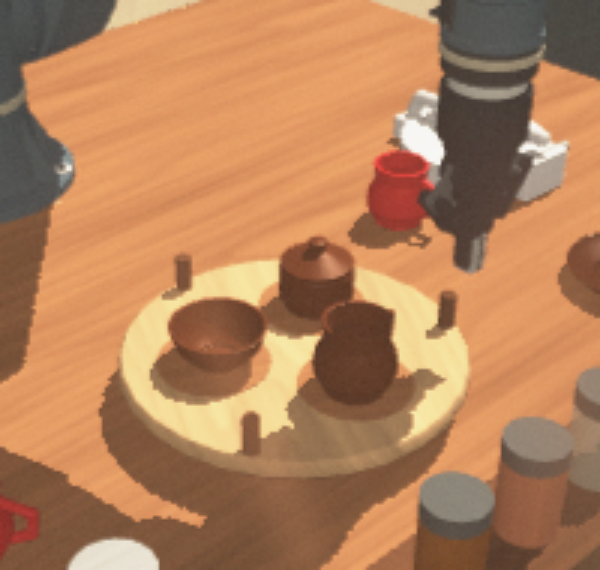

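```bash
cat > g.py <<'E'
import numpy as np,sys
def tab(p0,d,n,m,c=(569,-12.5),r=150):
    P=lambda a:np.array(c)+r*np.array([np.cos(np.radians(a)),np.sin(np.radians(a))])
    for k in range(m):
        a=p0+k*n*d
        print(a,[[round(-v[0]/25,2),round(v[1]/25,2),0] for v in (P(a+d*(i+1))-P(a) for i in range(n))])
if __name__=="__main__": a=list(map(float,sys.argv[1:]));tab(a[0],a[1],int(a[2]),int(a[3]))
E
python3 g.py 48 2 8 2; python3 g.py 80 1 4 10
```

```text
48.0 [[np.float64(0.16), np.float64(0.14), 0], [np.float64(0.32), np.float64(0.27), 0], [np.float64(0.49), np.float64(0.4), 0], [np.float64(0.66), np.float64(0.52), 0], [np.float64(0.84), np.float64(0.63), 0], [np.float64(1.01), np.float64(0.74), 0], [np.float64(1.2), np.float64(0.84), 0], [np.float64(1.38), np.float64(0.93), 0]]
64.0 [[np.float64(0.19), np.float64(0.09), 0], [np.float64(0.38), np.float64(0.17), 0], [np.float64(0.58), np.float64(0.25), 0], [np.float64(0.78), np.float64(0.31), 0], [np.float64(0.98), np.float64(0.37), 0], [np.float64(1.18), np.float64(0.43), 0], [np.float64(1.38), np.float64(0.48), 0], [np.float64(1.59), np.float64(0.52), 0]]
80.0 [[np.float64(0.1), np.float64(0.02), 0], [np.float64(0.21), np.float64(0.03), 0], [np.float64(0.31), np.float64(0.05), 0], [np.float64(0.41), np.float64(0.06), 0]]
84.0 [[np.float64(0.1), np.float64(0.01), 0], [np.float64(0.21), np.float64(0.02), 0], [np.float64(0.31), np.float64(0.02), 0], [np.float64(0.42), np.float64(0.03), 0]]
88.0 [[np.float64(0.1), np.float64(0.0), 0], [np.float64(0.21), np.float64(0.0), 0], [np.float64
[... 576 characters left out ...]
-0.09), 0]]
104.0 [[np.float64(0.1), np.float64(-0.03), 0], [np.float64(0.2), np.float64(-0.05), 0], [np.float64(0.3), np.float64(-0.08), 0], [np.float64(0.4), np.float64(-0.12), 0]]
108.0 [[np.float64(0.1), np.float64(-0.03), 0], [np.float64(0.2), np.float64(-0.07), 0], [np.float64(0.3), np.float64(-0.1), 0], [np.float64(0.39), np.float64(-0.14), 0]]
112.0 [[np.float64(0.1), np.float64(-0.04), 0], [np.float64(0.19), np.float64(-0.08), 0], [np.float64(0.29), np.float64(-0.13), 0], [np.float64(0.38), np.float64(-0.17), 0]]
116.0 [[np.float64(0.09), np.float64(-0.05), 0], [np.float64(0.19), np.float64(-0.1), 0], [np.float64(0.28), np.float64(-0.15), 0], [np.float64(0.37), np.float64(-0.2), 0]]
```

Call:
{"method": "step_arm", "body": {"jaw": [0, 0, 0, 0, 0], "linear": [[0, 0, 0.7], [0, 0, 1.4], [0, 0, 2.1], [0, 0, 2.8], [0, 0, 2.8]], "roll": [0, 0, 0, 0, 0]}}

```text
time_s: 4.83
tool_pos: [668.6, 99.5, 67.2]
tool_rot: [0.0, -3.138, 0.001]
contact_force: [0.3, -0.2, -1.0]
grip_width: 0.001
finger_force: 0.0
```

Call:
{"method": "step_arm", "body": {"jaw": [0, 0, 0, 0, 0, 0, 0, 0], "linear": [[0.16, 0.14, -0.1], [0.32, 0.27, -0.2], [0.49, 0.4, -0.2], [0.66, 0.52, -0.2], [0.84, 0.63, -0.2], [1.01, 0.74, -0.2], [1.2, 0.84, -0.2], [1.38, 0.93, -0.2]], "roll": [0, 0, 0, 0, 0, 0, 0, 0]}}

```text
time_s: 5.5
tool_pos: [634.8, 123.1, 74.4]
tool_rot: [-0.001, 3.142, -0.0]
contact_force: [1.8, -1.5, 0.2]
grip_width: 0.0
finger_force: 0.9
```

Call:
{"method": "step_arm", "body": {"jaw": [0, 0, 0, 0, 0, 0, 0, 0], "linear": [[0.19, 0.09, 0], [0.38, 0.17, 0], [0.58, 0.25, 0], [0.78, 0.31, 0], [0.98, 0.37, 0], [1.18, 0.43, 0], [1.38, 0.48, 0], [1.59, 0.52, 0]], "roll": [0, 0, 0, 0, 0, 0, 0, 0]}}

```text
time_s: 6.17
tool_pos: [595.1, 135.9, 74.3]
tool_rot: [-0.0, 3.142, -0.0]
contact_force: [3.0, -2.0, -0.2]
grip_width: 0.002
finger_force: 1.2
```

Run:
```python
from h import *
s=arm.observe();print(s["time_s"],s["tool_pos"],s["contact_force"]);f=arm.grab_frame("scene")
cv2.imwrite("pics/s2.png",cv2.resize(f["pixels"][90:280,170:370],None,fx=3,fy=3)[...,::-1])
```

```text
6.1667 [595.11296851 135.89149212  74.27767696] [ 2.98777268 -1.99752516 -0.23224712]
```

View pics/s2.png

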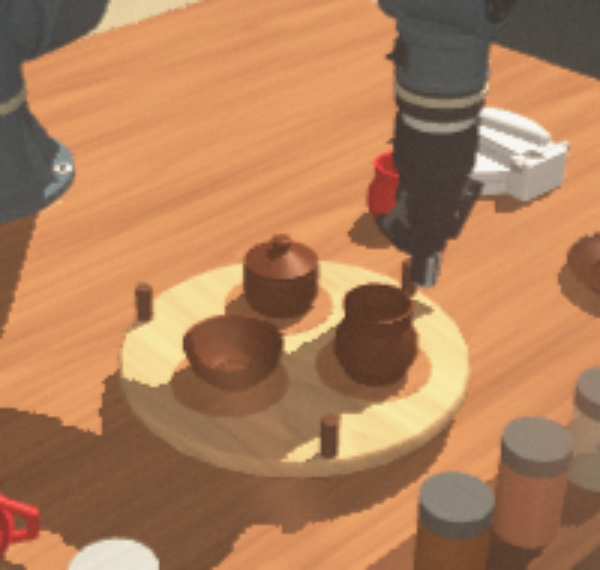

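The picture shows the finger pair (crop 425,270) behind the peg (407,275), with the board turning and the pots standing.

```bash
sed -i 's/round(-v\[0\]\/25,2),round(v\[1\]\/25,2)/float(round(-v[0]\/25,2)),float(round(v[1]\/25,2))/' g.py; python3 g.py 80 2 8 1; python3 g.py 120 1 4 3
```

```text
80.0 [[0.21, 0.03, 0], [0.41, 0.06, 0], [0.62, 0.08, 0], [0.83, 0.09, 0], [1.04, 0.09, 0], [1.25, 0.09, 0], [1.46, 0.08, 0], [1.67, 0.06, 0]]
120.0 [[0.09, -0.05, 0], [0.18, -0.11, 0], [0.27, -0.16, 0], [0.36, -0.22, 0]]
124.0 [[0.09, -0.06, 0], [0.17, -0.12, 0], [0.26, -0.18, 0], [0.34, -0.25, 0]]
128.0 [[0.08, -0.07, 0], [0.16, -0.13, 0], [0.24, -0.2, 0], [0.32, -0.27, 0]]
```

Call:
{"method": "step_arm", "body": {"jaw": [0, 0, 0, 0, 0, 0, 0, 0], "linear": [[0.2, 0.03, 0], [0.41, 0.06, 0], [0.62, 0.08, 0], [0.83, 0.09, 0], [1.04, 0.09, 0], [1.25, 0.08, 0], [1.46, 0.07, 0], [1.67, 0.06, 0]], "roll": [0, 0, 0, 0, 0, 0, 0, 0]}}

```text
time_s: 6.88
tool_pos: [553.4, 137.2, 74.4]
tool_rot: [-0.0, 3.141, -0.0]
contact_force: [2.6, -1.1, -0.2]
grip_width: 0.001
finger_force: 1.2
```

Call:
{"method": "step_arm", "body": {"jaw": [0, 0, 0, 0], "linear": [[0.1, -0.01, 0], [0.21, -0.03, 0], [0.31, -0.04, 0], [0.41, -0.06, 0]], "roll": [0, 0, 0, 0]}}

```text
time_s: 7.22
tool_pos: [543.6, 135.9, 74.4]
tool_rot: [-0.0, 3.141, 0.0]
contact_force: [0.1, -0.2, 0.2]
grip_width: 0.002
finger_force: 0.1
```

Call:
{"method": "step_arm", "body": {"jaw": [0, 0, 0, 0], "linear": [[0.1, -0.02, 0], [0.21, -0.04, 0], [0.31, -0.06, 0], [0.41, -0.09, 0]], "roll": [0, 0, 0, 0]}}

```text
time_s: 7.55
tool_pos: [533.1, 133.5, 74.3]
tool_rot: [0.0, -3.142, 0.0]
contact_force: [-0.8, 0.2, -0.2]
grip_width: 0.001
finger_force: 0.4
```

Call:
{"method": "step_arm", "body": {"jaw": [0, 0, 0, 0], "linear": [[0.1, -0.03, 0], [0.2, -0.05, 0], [0.3, -0.08, 0], [0.4, -0.12, 0]], "roll": [0, 0, 0, 0]}}

```text
time_s: 7.88
tool_pos: [522.9, 130.4, 74.3]
tool_rot: [0.0, -3.141, 0.0]
contact_force: [-0.5, -0.9, -0.3]
grip_width: 0.0
finger_force: 0.0
```

Call:
{"method": "step_arm", "body": {"jaw": [0, 0, 0, 0], "linear": [[0.1, -0.03, 0], [0.2, -0.07, 0], [0.3, -0.1, 0], [0.39, -0.14, 0]], "roll": [0, 0, 0, 0]}}

```text
time_s: 8.22
tool_pos: [513.1, 126.9, 74.3]
tool_rot: [0.0, -3.141, 0.0]
contact_force: [0.2, -0.3, 0.0]
grip_width: -0.001
finger_force: 0.0
```

Call:
{"method": "step_arm", "body": {"jaw": [0, 0, 0, 0], "linear": [[0.1, -0.04, 0], [0.19, -0.08, 0], [0.29, -0.13, 0], [0.38, -0.17, 0]], "roll": [0, 0, 0, 0]}}

```text
time_s: 8.55
tool_pos: [506.7, 123.9, 74.9]
tool_rot: [-0.001, 3.136, 0.004]
contact_force: [7.0, 3.9, -1.5]
grip_width: 0.001
finger_force: 3.6
```

Call:
{"method": "step_arm", "body": {"jaw": [0, 0, 0, 0], "linear": [[0.09, -0.05, 0], [0.19, -0.1, 0], [0.28, -0.15, 0], [0.37, -0.2, 0]], "roll": [0, 0, 0, 0]}}

```text
time_s: 8.88
tool_pos: [494.2, 117.5, 74.3]
tool_rot: [0.0, -3.141, 0.0]
contact_force: [-0.8, 0.1, 0.5]
grip_width: 0.0
finger_force: 0.1
```

```bash
python3 g.py 120 1.5 8 5; python3 g.py 180 1 8 4;python3 g.py 212 0.5 6 9
```

```text
120.0 [[0.13, -0.08, 0], [0.27, -0.16, 0], [0.4, -0.25, 0], [0.53, -0.34, 0], [0.65, -0.44, 0], [0.78, -0.53, 0], [0.9, -0.63, 0], [1.01, -0.74, 0]]
132.0 [[0.12, -0.11, 0], [0.23, -0.22, 0], [0.34, -0.33, 0], [0.44, -0.44, 0], [0.55, -0.56, 0], [0.65, -0.68, 0], [0.75, -0.81, 0], [0.84, -0.93, 0]]
144.0 [[0.09, -0.13, 0], [0.18, -0.26, 0], [0.26, -0.39, 0], [0.34, -0.53, 0], [0.42, -0.66, 0], [0.49, -0.8, 0], [0.56, -0.94, 0], [0.63, -1.09, 0]]
156.0 [[0.06, -0.14, 0], [0.12, -0.29, 0], [0.17, -0.44, 0], [0.23, -0.59, 0], [0.27, -0.74, 0], [0.31, -0.89, 0], [0.35, -1.04, 0], [0.39, -1.19, 0]]
168.0 [[0.03, -0.15, 0], [0.06, -0.31, 0], [0.08, -0.46, 0], [0.1, -0.62, 0], [0.11, -0.78, 0], [0.12, -0.93, 0], [0.13, -1.09, 0], [0.13, -1.25, 0]]
180.0 [[-0.0, -0.1, 0], [-0.0, -0.21, 0], [-0.01, -0.31, 0], [-0.01, -0.42, 0], [-0.02, -0.52, 0], [-0.03, -0.63, 0], [-0.04, -0.73, 0], [-0.06, -0.84, 0]]
188.0 [[-0.02, -0.1, 0], [-0.03, -0.21, 0], [-0.05, -0.31, 0], [-0.07, -0.41, 0], [-0.1, -0.51, 0], [-0.12, -0.62, 0], [-0.15, -0.72, 0], [-0.17, -0.82, 0]]
196.0 [[-0.03, -0.1, 0], [-0.06, -0.
[... 655 characters left out ...]
, 0], [-0.07, -0.08, 0], [-0.1, -0.12, 0], [-0.14, -0.16, 0], [-0.18, -0.19, 0], [-0.21, -0.23, 0]]
224.0 [[-0.04, -0.04, 0], [-0.07, -0.07, 0], [-0.11, -0.11, 0], [-0.15, -0.15, 0], [-0.19, -0.18, 0], [-0.22, -0.22, 0]]
227.0 [[-0.04, -0.04, 0], [-0.08, -0.07, 0], [-0.12, -0.11, 0], [-0.16, -0.14, 0], [-0.2, -0.17, 0], [-0.24, -0.21, 0]]
230.0 [[-0.04, -0.03, 0], [-0.08, -0.07, 0], [-0.12, -0.1, 0], [-0.16, -0.13, 0], [-0.2, -0.16, 0], [-0.25, -0.2, 0]]
233.0 [[-0.04, -0.03, 0], [-0.08, -0.06, 0], [-0.13, -0.09, 0], [-0.17, -0.12, 0], [-0.21, -0.15, 0], [-0.26, -0.18, 0]]
236.0 [[-0.04, -0.03, 0], [-0.09, -0.06, 0], [-0.13, -0.09, 0], [-0.18, -0.11, 0], [-0.22, -0.14, 0], [-0.26, -0.17, 0]]
```

Call:
{"method": "step_arm", "body": {"jaw": [0, 0, 0, 0, 0, 0, 0, 0], "linear": [[0.13, -0.08, 0], [0.27, -0.16, 0], [0.4, -0.25, 0], [0.53, -0.34, 0], [0.65, -0.44, 0], [0.78, -0.53, 0], [0.9, -0.63, 0], [1.01, -0.74, 0]], "roll": [0, 0, 0, 0, 0, 0, 0, 0]}}

```text
time_s: 9.55
tool_pos: [469.5, 99.0, 74.4]
tool_rot: [-0.0, 3.141, -0.0]
contact_force: [2.9, 0.3, -0.7]
grip_width: 0.001
finger_force: 1.3
```

Call:
{"method": "step_arm", "body": {"jaw": [0, 0, 0, 0, 0, 0, 0, 0], "linear": [[0.12, -0.11, 0], [0.23, -0.22, 0], [0.34, -0.33, 0], [0.44, -0.44, 0], [0.55, -0.56, 0], [0.65, -0.68, 0], [0.75, -0.81, 0], [0.84, -0.93, 0]], "roll": [0, 0, 0, 0, 0, 0, 0, 0]}}

```text
time_s: 10.22
tool_pos: [448.3, 75.8, 74.3]
tool_rot: [0.001, -3.142, -0.0]
contact_force: [2.7, 0.7, -0.0]
grip_width: 0.001
finger_force: 1.1
```

Call:
{"method": "step_arm", "body": {"jaw": [0, 0, 0, 0, 0, 0, 0, 0], "linear": [[0.09, -0.13, 0], [0.18, -0.26, 0], [0.26, -0.39, 0], [0.34, -0.53, 0], [0.42, -0.66, 0], [0.49, -0.8, 0], [0.56, -0.94, 0], [0.63, -1.09, 0]], "roll": [0, 0, 0, 0, 0, 0, 0, 0]}}

```text
time_s: 10.88
tool_pos: [432.5, 48.4, 74.3]
tool_rot: [0.0, -3.141, 0.0]
contact_force: [0.1, 0.1, 0.7]
grip_width: -0.001
finger_force: 0.1
```

Run:
```python
from h import *
s=arm.observe();print(s["time_s"],s["tool_pos"],s["contact_force"]);f=arm.grab_frame("scene")
cv2.imwrite("pics/s3.png",cv2.resize(f["pixels"][90:280,170:370],None,fx=3,fy=3)[...,::-1])
```

```text
10.8833 [432.51946627  48.41273706  74.27617999] [0.10503932 0.07498157 0.74783648]
```

View pics/s3.png

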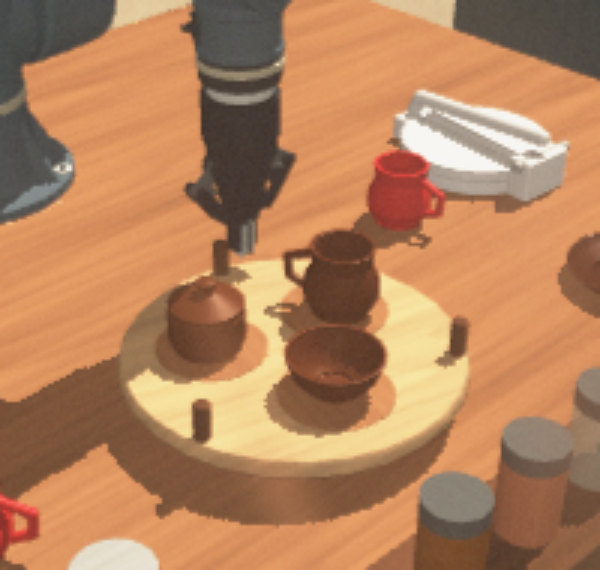

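Pots standing, jarrito (crop 340,280) now coming round on the left, with the peg just ahead of the fingers. On it goes.

Call:
{"method": "step_arm", "body": {"jaw": [0, 0, 0, 0, 0, 0, 0, 0], "linear": [[0.06, -0.14, 0], [0.12, -0.29, 0], [0.17, -0.44, 0], [0.23, -0.59, 0], [0.27, -0.74, 0], [0.31, -0.89, 0], [0.35, -1.04, 0], [0.39, -1.19, 0]], "roll": [0, 0, 0, 0, 0, 0, 0, 0]}}

```text
time_s: 11.6
tool_pos: [423.1, 18.7, 74.3]
tool_rot: [-0.0, 3.141, 0.0]
contact_force: [0.6, 1.1, -0.3]
grip_width: -0.004
finger_force: 0.0
```

Call:
{"method": "step_arm", "body": {"jaw": [0, 0, 0, 0, 0, 0, 0, 0], "linear": [[0.03, -0.15, 0], [0.06, -0.31, 0], [0.08, -0.46, 0], [0.1, -0.62, 0], [0.11, -0.78, 0], [0.12, -0.93, 0], [0.13, -1.09, 0], [0.13, -1.25, 0]], "roll": [0, 0, 0, 0, 0, 0, 0, 0]}}

```text
time_s: 12.27
tool_pos: [419.8, -12.7, 74.3]
tool_rot: [0.0, -3.142, 0.0]
contact_force: [0.5, 1.6, -0.1]
grip_width: 0.003
finger_force: 0.4
```

Call:
{"method": "step_arm", "body": {"jaw": [0, 0, 0, 0, 0, 0, 0, 0], "linear": [[0, -0.1, 0], [0, -0.21, 0], [-0.01, -0.31, 0], [-0.01, -0.42, 0], [-0.02, -0.52, 0], [-0.03, -0.63, 0], [-0.04, -0.73, 0], [-0.06, -0.84, 0]], "roll": [0, 0, 0, 0, 0, 0, 0, 0]}}

```text
time_s: 12.93
tool_pos: [421.4, -33.4, 74.3]
tool_rot: [0.0, -3.142, -0.0]
contact_force: [0.8, 0.8, 0.6]
grip_width: 0.002
finger_force: 0.3
```

Call:
{"method": "step_arm", "body": {"jaw": [0, 0, 0, 0, 0, 0, 0, 0], "linear": [[-0.02, -0.1, 0], [-0.03, -0.21, 0], [-0.05, -0.31, 0], [-0.07, -0.41, 0], [-0.1, -0.51, 0], [-0.12, -0.62, 0], [-0.15, -0.72, 0], [-0.17, -0.82, 0]], "roll": [0, 0, 0, 0, 0, 0, 0, 0]}}

```text
time_s: 13.6
tool_pos: [425.7, -54.0, 74.3]
tool_rot: [0.0, -3.142, 0.0]
contact_force: [-0.0, -0.1, 0.1]
grip_width: -0.001
finger_force: 0.0
```

Call:
{"method": "step_arm", "body": {"jaw": [0, 0, 0, 0, 0, 0, 0, 0], "linear": [[-0.03, -0.1, 0], [-0.06, -0.2, 0], [-0.09, -0.3, 0], [-0.13, -0.4, 0], [-0.17, -0.5, 0], [-0.2, -0.59, 0], [-0.24, -0.69, 0], [-0.29, -0.79, 0]], "roll": [0, 0, 0, 0, 0, 0, 0, 0]}}

```text
time_s: 14.27
tool_pos: [432.9, -73.8, 74.3]
tool_rot: [0.0, -3.141, 0.0]
contact_force: [-0.2, 0.4, 0.5]
grip_width: 0.0
finger_force: 0.2
```

Call:
{"method": "step_arm", "body": {"jaw": [0, 0, 0, 0, 0, 0, 0, 0], "linear": [[-0.04, -0.1, 0], [-0.09, -0.19, 0], [-0.14, -0.28, 0], [-0.18, -0.38, 0], [-0.23, -0.47, 0], [-0.29, -0.56, 0], [-0.34, -0.65, 0], [-0.39, -0.74, 0]], "roll": [0, 0, 0, 0, 0, 0, 0, 0]}}

```text
time_s: 14.93
tool_pos: [442.7, -92.2, 74.3]
tool_rot: [0.0, -3.142, 0.0]
contact_force: [-1.2, 1.4, 0.6]
grip_width: -0.0
finger_force: 0.5
```

Run:
```python
from h import *
s=arm.observe();print(s["time_s"],s["tool_pos"],s["contact_force"]);f=arm.grab_frame("scene")
cv2.imwrite("pics/s4.png",cv2.resize(f["pixels"][90:280,170:370],None,fx=3,fy=3)[...,::-1])
```

```text
14.9333 [442.70724586 -92.22282203  74.32679239] [-1.19057137  1.39892694  0.62725685]
```

View pics/s4.png

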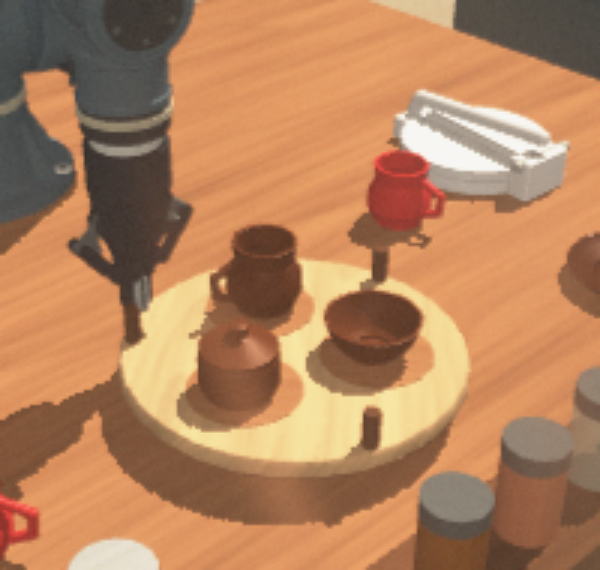

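Jarrito (crop 262,270) nearly at the front and the peg in contact at (132,320). Slow steps now, to feel the click.

Call:
{"method": "step_arm", "body": {"jaw": [0, 0, 0, 0, 0, 0], "linear": [[-0.03, -0.04, 0], [-0.06, -0.09, 0], [-0.08, -0.13, 0], [-0.11, -0.18, 0], [-0.14, -0.22, 0], [-0.17, -0.26, 0]], "roll": [0, 0, 0, 0, 0, 0]}}

```text
time_s: 15.48
tool_pos: [446.9, -98.6, 74.3]
tool_rot: [0.0, -3.142, 0.0]
contact_force: [-0.0, 0.7, -0.0]
grip_width: -0.0
finger_force: 0.1
```

Call:
{"method": "step_arm", "body": {"jaw": [0, 0, 0, 0, 0, 0], "linear": [[-0.03, -0.04, 0], [-0.06, -0.09, 0], [-0.09, -0.13, 0], [-0.12, -0.17, 0], [-0.15, -0.21, 0], [-0.19, -0.25, 0]], "roll": [0, 0, 0, 0, 0, 0]}}

```text
time_s: 15.98
tool_pos: [451.5, -104.8, 74.3]
tool_rot: [0.0, -3.141, 0.0]
contact_force: [0.8, 0.7, -0.3]
grip_width: -0.0
finger_force: 0.0
```

Call:
{"method": "step_arm", "body": {"jaw": [0, 0, 0, 0, 0, 0], "linear": [[-0.03, -0.04, 0], [-0.07, -0.08, 0], [-0.1, -0.12, 0], [-0.13, -0.16, 0], [-0.17, -0.2, 0], [-0.2, -0.24, 0]], "roll": [0, 0, 0, 0, 0, 0]}}

```text
time_s: 16.48
tool_pos: [456.8, -110.8, 74.3]
tool_rot: [-0.0, 3.142, -0.0]
contact_force: [-1.9, 2.7, 0.0]
grip_width: -0.001
finger_force: 1.5
```

Call:
{"method": "step_arm", "body": {"jaw": [0, 0, 0, 0, 0, 0], "linear": [[-0.03, -0.04, 0], [-0.07, -0.08, 0], [-0.1, -0.12, 0], [-0.14, -0.16, 0], [-0.18, -0.19, 0], [-0.21, -0.23, 0]], "roll": [0, 0, 0, 0, 0, 0]}}

```text
time_s: 16.98
tool_pos: [461.8, -116.5, 74.3]
tool_rot: [0.0, -3.141, 0.0]
contact_force: [-0.9, 0.8, -0.5]
grip_width: -0.002
finger_force: 0.6
```

Call:
{"method": "step_arm", "body": {"jaw": [0, 0, 0, 0, 0, 0], "linear": [[-0.04, -0.04, 0], [-0.07, -0.07, 0], [-0.11, -0.11, 0], [-0.15, -0.15, 0], [-0.19, -0.18, 0], [-0.22, -0.22, 0]], "roll": [0, 0, 0, 0, 0, 0]}}

```text
time_s: 17.48
tool_pos: [467.6, -122.0, 74.4]
tool_rot: [-0.0, 3.141, 0.0]
contact_force: [-0.3, 2.4, 0.3]
grip_width: 0.001
finger_force: 1.2
```

Call:
{"method": "step_arm", "body": {"jaw": [0, 0, 0, 0], "linear": [[-0.04, -0.04, 0], [-0.08, -0.07, 0], [-0.12, -0.11, 0], [-0.12, -0.11, 0]], "roll": [0, 0, 0, 0]}}

```text
time_s: 17.82
tool_pos: [470.7, -125.0, 74.4]
tool_rot: [-0.0, 3.141, -0.001]
contact_force: [0.4, -0.8, -0.0]
grip_width: 0.004
finger_force: 0.0
```

Run:
```python
from h import *
f=arm.grab_frame("top")
cv2.imwrite("pics/t5.png",cv2.resize(f["pixels"][125:235,190:305],None,fx=5,fy=5,interpolation=cv2.INTER_CUBIC)[...,::-1])
```

```text
(no output)
```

View pics/t5.png

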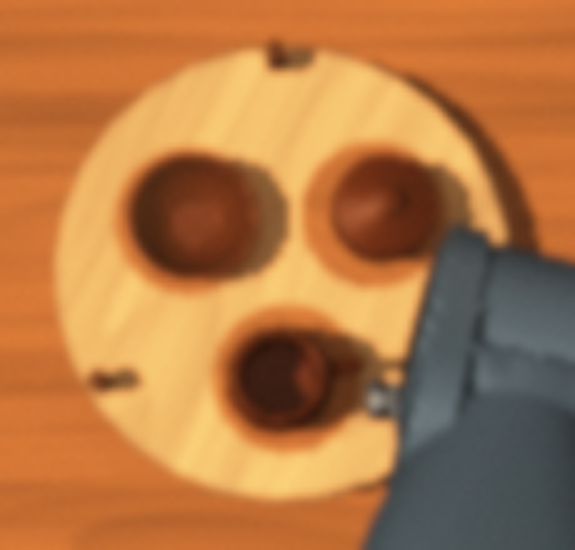

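```bash
cat >> h.py <<'E'
def az(f,p,c=(570,-12)):
    q=at(f,p,83)[:2]-np.array(c);return np.hypot(*q).round(1),np.degrees(np.arctan2(q[1],q[0])).round(1)
E
python3 - <<'E'
from h import *
f=arm.grab_frame("top")
for x,y in((277,55),(97,380)): print(az(f,(125+y/5,190+x/5)))
for x,y in((88,168),(465,150),(297,485)): print(az(f,(125+y/5,190+x/5)))
print(arm.spot_point("top","jarrito")[:3])
E
```

```text
(np.float64(142.3), np.float64(-0.1))
(np.float64(147.9), np.float64(122.1))
(np.float64(145.8), np.float64(62.9))
(np.float64(147.5), np.float64(-59.8))
(np.float64(152.1), np.float64(-176.8))
[{'location': [224.9, 159.1], 'conf': 0.75}, {'location': [184.1, 342.5], 'conf': 0.59}, {'location': [203.7, 244.7], 'conf': 0.57}]
```

Call:
{"method": "step_arm", "body": {"jaw": [0, 0, 0], "linear": [[-0.04, -0.03, 0], [-0.08, -0.07, 0], [-0.08, -0.07, 0]], "roll": [0, 0, 0]}}

```text
time_s: 18.22
tool_pos: [472.7, -126.6, 74.4]
tool_rot: [-0.0, 3.141, -0.0]
contact_force: [0.2, 0.2, 0.7]
grip_width: 0.004
finger_force: 0.0
```

Call:
{"method": "step_arm", "body": {"jaw": [0, 0, 0], "linear": [[-0.04, -0.03, 0], [-0.08, -0.07, 0], [-0.08, -0.07, 0]], "roll": [0, 0, 0]}}

```text
time_s: 18.47
tool_pos: [474.6, -128.4, 74.4]
tool_rot: [-0.0, 3.141, -0.0]
contact_force: [0.4, -0.2, -1.0]
grip_width: 0.0
finger_force: 0.0
```

Call:
{"method": "step_arm", "body": {"jaw": [0, 0, 0], "linear": [[-0.04, -0.03, 0], [-0.08, -0.06, 0], [-0.08, -0.06, 0]], "roll": [0, 0, 0]}}

```text
time_s: 18.72
tool_pos: [476.6, -129.9, 74.3]
tool_rot: [-0.0, 3.141, -0.0]
contact_force: [0.2, 0.4, 0.6]
grip_width: 0.001
finger_force: 0.0
```

Run:
```python
from h import *
f=arm.grab_frame("top")
cv2.imwrite("pics/t6.png",cv2.resize(f["pixels"][125:235,190:305],None,fx=5,fy=5,interpolation=cv2.INTER_CUBIC)[...,::-1])
```

```text
(no output)
```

View pics/t6.png

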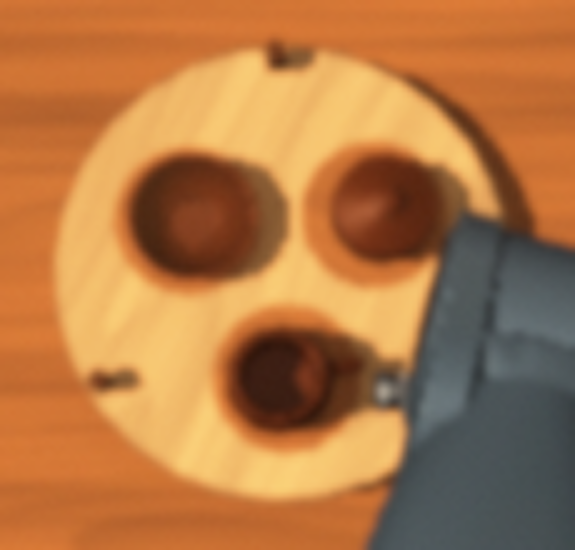

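The board is unchanged since the last view (pegs at crop 277,55 and 97,380) while the fingers gained 2.5°, so it drew itself ahead. I'll test it gently.

Call:
{"method": "step_arm", "body": {"jaw": [0, 0], "linear": [[-0.05, -0.04, 0], [-0.05, -0.04, 0]], "roll": [0, 0]}}

```text
time_s: 18.93
tool_pos: [477.8, -130.8, 74.4]
tool_rot: [-0.0, 3.141, -0.0]
contact_force: [-0.8, -0.1, 0.8]
grip_width: 0.001
finger_force: 0.0
```

Call:
{"method": "step_arm", "body": {"jaw": [0, 0], "linear": [[-0.05, -0.04, 0], [-0.05, -0.04, 0]], "roll": [0, 0]}}

```text
time_s: 19.1
tool_pos: [478.7, -131.6, 74.2]
tool_rot: [0.0, -3.141, -0.001]
contact_force: [0.1, 1.5, 1.3]
grip_width: 0.001
finger_force: 0.6
```

Call:
{"method": "step_arm", "body": {"jaw": [0, 0], "linear": [[-0.04, -0.03, 0], [-0.04, -0.03, 0]], "roll": [0, 0]}}

```text
time_s: 19.27
tool_pos: [479.3, -132.1, 74.2]
tool_rot: [0.001, -3.14, -0.001]
contact_force: [-2.6, 4.2, 2.5]
grip_width: -0.002
finger_force: 2.0
```

Force climbs to about 5 N with almost no motion, well above the drag, so the board sits in its notch. Back off and lift away.

Call:
{"method": "step_arm", "body": {"jaw": [0, 0, 0, 0, 0, 0, 0, 0], "linear": [[0.2, 0.1, 0], [0.4, 0.2, 0], [0.6, 0.3, 0], [0.6, 0.3, -1], [0.6, 0.3, -2], [0.6, 0.3, -3.5], [0.6, 0.3, -5], [0.6, 0.3, -6]], "roll": [0, 0, 0, 0, 0, 0, 0, 0]}}

```text
time_s: 19.93
tool_pos: [465.1, -125.0, 227.7]
tool_rot: [-0.0, 3.138, -0.002]
contact_force: [1.3, -1.5, 0.9]
grip_width: 0.001
finger_force: 0.0
```

Call:
{"method": "step_arm", "body": {"jaw": [0, 0, 0, 0, 0, 0, 0, 0], "linear": [[1, -1, 0], [2, -2, 0], [3, -3, 0], [4, -4, 0], [4, -5, 0], [4, -6, 0], [4, -7, 0], [4, -7, 0]], "roll": [0, 0, 0, 0, 0, 0, 0, 0]}}

```text
time_s: 20.6
tool_pos: [364.8, -303.4, 224.3]
tool_rot: [0.004, 3.141, -0.004]
contact_force: [-0.5, 0.7, -0.1]
grip_width: -0.0
finger_force: 0.0
```

Run:
```python
from h import *
s=arm.observe();print(s["time_s"],s["tool_pos"],s["contact_force"])
f=arm.grab_frame("top")
cv2.imwrite("pics/t7.png",cv2.resize(f["pixels"][125:235,190:305],None,fx=5,fy=5,interpolation=cv2.INTER_CUBIC)[...,::-1])
for d in arm.spot_point("top","jarrito")[:4]: print(d["conf"],at(f,d["location"],48).round())
```

```text
20.6 [ 364.76697367 -303.41915914  224.34479579] [-0.53888883  0.70578026 -0.12276148]
0.7 [483. -10.  48.]
0.69 [415. 296.  48.]
0.61 [ 554. -348.   48.]
0.44 [388. 460.  48.]
```

View pics/t7.png

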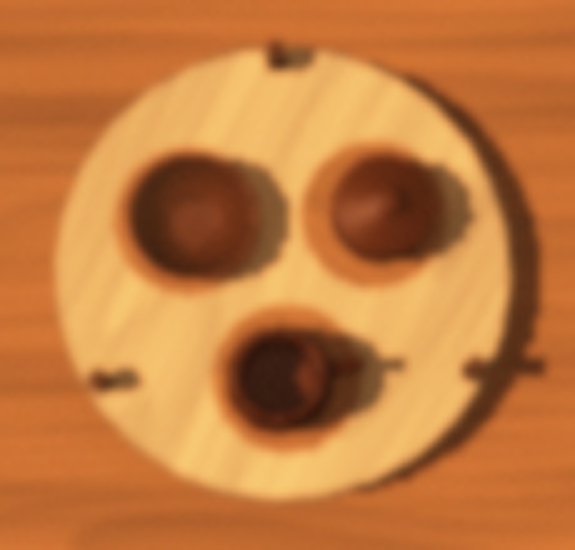

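The jarrito (crop 280,380) is at the front. The pegs are unchanged at (277,55) and (97,380), all pots stand, and the robot is clear.

```bash
python3 -c "
from bench import arm
print(arm.hand_in())"
```

```text
the job is handed in; nothing more can be done
None
```

I turned the board until the jarrito was at the front and the board seemed to be in its catch, let go, and handed the job in at about 20.7 s. At the end the pots stood on their places and the arm was clear; I know the click only by feel (about 5 N of resistance with almost no motion), and the hand-in gave no verdict.

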